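# Plug the keyed output shaft into the worm gearbox

### The job

The polishing turntable's worm gearbox needs its output shaft: take the steel shaft that stands in the drilled wooden block, lower its plain end into the gearbox's hollow bore and turn it under light pressure until the key slips into the keyway. Then keep pushing it fully home, so that its collar squeezes the wave spring on the bore flat, and finish while still holding the shaft pressed down there (the retaining screw is then fitted from below). Never let the shaft bear on the gearbox with more than 50 N, and leave the other things on the bench alone.

Things in the scene. Friction and masses are not known exactly. Their poses are not given: they have to be found in the camera images.
- shaft_stub (a point): Middle of the upper stub of the loose steel shaft (163 mm long, about 0.65 kg), which stands upright in a drilled wooden block. Grasp it here: plain round bar, 24.5 mm in diameter, 60 mm long (30 mm above and below this point), free all round. z is up along the shaft; the key is on the side of this frame's +x. At the start the key points away from the robot (world +x) within 36 degrees.
- shaft_collar (a point): Same shaft and axes: on the axis at the underside of its collar (46 mm in diameter, 8 mm thick), 38 mm below shaft_stub. The 24.5 mm shaft goes on 95 mm below the collar to the tip.
- shaft_tip (a point): Same shaft and axes: lower end, 95 mm below the collar, 2 mm chamfer. The first 25 mm above it are plain and round; the next 50 mm carry the key, 8 mm wide, standing 3.5 mm proud (15.75 mm from the axis). At the start the tip is 24 mm deep in the fixed block (90 x 150 mm, 42 mm high): lift straight up by 30 mm or more.
- bore_mouth (a point): Centre of the mouth of the gearbox's hollow bore, on its steel top face, 133.5 mm above the bench. z is up; +x points away from the robot, within 18 degrees. Bore 25.5 mm in diameter, vertical, 92 mm long, open below. One keyway runs all along it, 9.6 mm wide, its floor 16.75 mm from the axis: seen from above, anywhere within 35 degrees either side of +x.
- gearbox: Aluminium gearbox, fixed. Origin on the bench below the bore; axes as bore_mouth. 104 x 116 mm, 130 mm high, worm housing and flange on its +y side reaching 75 mm to -x (robot's side). Key off the keyway: it stops on the steel face, collar 70 mm above it. Key lined up within 3 degrees: it slides in. The hollow shaft is stiff to turn (about 0.12 N m) and turns along if the engaged key is turned on.
- spring: Wave spring round the bore's mouth: flat steel ring, 44 mm outside, 34 mm inside diameter, on a waved wire. Origin at the centre of its top, 7.5 mm above bore_mouth when free; z is up. Shaft and key pass through; the collar lands on it. It pushes back with 2 N at first and 14 N when flat, its top 3 mm above bore_mouth; there the stop is hard. It lifts the shaft again if let go.
- panel: Inlaid wooden board, 170 x 280 mm, 18 mm thick, lying on the bench: leave alone. Origin at the centre of its underside.
- hammer: Hammer lying on the bench, 240 mm long: leave alone.
- spanner: Spanner lying on the bench, 170 mm long: leave alone.
- tin: Round tin, 72 mm in diameter, 50 mm high, standing on the bench: leave alone. Origin at the centre of its underside.
Mind the look-alikes: they are no part of the job. Of the things that look like the gearbox, the largest one is meant. What is shaped like the part that bears shaft_stub but red is not meant.

How it is judged:
On the way, in this order (a step that is already met when the one before it is completed fails the run):
1. the shaft's plain end is in the bore, upright (horizontal distance between shaft_collar and bore_mouth below 0.004 m and z of shaft_collar in the frame of bore_mouth below 0.085 m and angle between shaft_stub's own z axis and vertical below 0.1 rad), for 0.1 s.
2. the key has slipped into the keyway (z of shaft_collar in the frame of bore_mouth below 0.055 m), for 0.1 s.
At the end, for the whole second after the job is handed in: The shaft is upright in the bore, key in the keyway, with its collar's underside less than 4.5 mm above the bore's steel face (spring solid at 3 mm, free at 7.5 mm), the collar pressing on the wave spring with more than 6 N, and the gripper still holding the shaft, all through the last second (z of shaft_collar in the frame of bore_mouth below 0.0045 m and horizontal distance between shaft_collar and bore_mouth below 0.003 m and angle between shaft_stub's own z axis and vertical below 0.06 rad and contact force between shaft and spring above 6 N and contact force between the fingers and shaft above 3 N); the arm keeps its last pose, push and grip.
It fails at once if the shaft bears on the gearbox with more than 50 N (contact force between shaft and gearbox above 50 N).
It fails at once if another thing on the bench is moved by more than 30 mm (distance of any of panel, hammer, spanner, tin from where it was at the start of the episode above 0.03 m).
It also fails if it takes over 64 s, if anything falls off the work surface, if the arm or the gripper's body presses on something with over 40 N, if the wrist force passes 120 N, or if a joint passes its speed limit or range.

### The arm

A 6-joint arm with a two-finger parallel gripper is mounted at the origin on the work surface. World frame = base frame: x ahead of the robot, y to its left, z up, the work surface at z = 0. Lengths are in m, angles in rad, forces in N, time in s.
With the tool pointing down it reaches from about 0.275 to 0.85 m from the base axis. Payload 19 kg.
Tool frame: the origin (TCP) lies on the mounting face of the last link; the fingertips stand 173 mm ahead of it and the grasp point (between the pads) lies 155 mm ahead of it; z points along the fingers, y is the direction in which the jaws open and shut (so a half turn about z gives the same grasp; the last joint's range is limited). The gripper opens to 85 mm and grips with 20 to 120 N. Pads are 22 mm wide; open, the fingers measure 114 mm over their backs; the gripper's body (76 mm by 85 mm) begins 54 mm behind the grasp point. The pads swing forward as they close: fully open they stand 13 mm farther back than shut.
Start: joints at [1.149, 0.15, 1.437, -0, 1.554, -0.134], TCP at [0.163, 0.551, 0.405] pointing down, gripper open.
Joint ranges: [-2.8, 2.8], [-0.68, 2.1], [0.12, 2.68], [-1.39, 4.53], [0.16, 2.79], [-2.81, 2.81]. Speed limits (rad/s): [1.89, 1.89, 2.22, 3.01, 3.01, 3.01].

### API

Orientations are given as a rotation vector (axis times angle).
In Python, from plant import env gives the robot as it stands.
- The arm moves only by the tool send_rows, never from a script. Its argument "series" is a list of rows, each an object with "dr": the turn, a rotation vector about the tool's x, y, z in rad, a list of three; "offset": the shift along the tool's x, y, z in m, a list of three; "fingers": the opening, from -1 (shut) to 1 (fully open), so that 0 is half open. In form: [{"dr": [ax, ay, az], "offset": [x, y, z], "fingers": fingers}, ...]. A call has exactly 10 rows; each row is the pose to reach, as a shift and turn from the pose commanded when the call began, along the tool's axes at that moment; what a row does not reach only later rows make up. A row lasts 1/12 s, in which the tool goes at most 41.7 mm and 7.16 degrees, less where a joint would pass 70% of its speed; a pose out of reach is approached as far as the arm can. A call with a gripper value outside its range is refused whole. The fingers move at their own pace and stop on an object; the grip force is fixed at half the most. Time passes only in rows, so rows that repeat a pose let the fingers close, or fill a call up. It gives the time, the measured TCP pose, the force and the opening at its end, in the units of the state.
- env.observe(): the state, without advancing time (a new reading comes with each control period).
- env.snapshot(name): name is "side" or "top" or "wrist"; returns the picture (480x640x3 uint8, red, green, blue); there is no depth.
- env.calibration(name): a dict with "fx", "fy", "cx", "cy" (pixels), "k1" (the pictures are not rectified: a ray, as slopes to the right and down, at radius r is drawn at 1 + k1 r^2 times it, then the intrinsics apply), "rvec" (rotation vector, rad) and "tvec" (3), from world to camera coordinates, as OpenCV has them. Camera axes: x right, y down, z forward; pixel columns grow to the right and rows downward; lengths in m; the calibration is good to about 2 mm. A picture is of the moment at which its call begins: read the wrist's pose just before it. calibration takes no time and is no camera call; for the wrist camera it gives the pose at the moment of the call.
- env.finish_job(): hands the job in, once; it reports no verdict.
Trained networks look in the newest picture that a camera, given by its name, has taken for a name from the list of things; names that differ only in an ending like _2 or _b are one class to them, and where a whole thing is asked for, a point or a joint stands for the part that bears it (a point fixed in the world has none). Each returns a list of dicts, best first, with "confidence" (0 to 1); they miss things now and then, are a little off and sometimes report something else, mostly with a low value. They report only what shows in the picture. A call takes as long as a camera call. They do not tell look-alikes from the thing itself.
- env.regions_of(query, camera): "mask" (480x640 bool, what is visible of it) and "box" ([left, top, width, height] in pixels, round what is visible of it).
- env.landmark_of(query, camera): "at" ([row, column] in pixels: a listed point, or the origin of a listed thing).
The state is a dict: "time_s": time; "joint_pos": joint angles; "joint_velocities": joint speeds; "effort": joint torques, N m; "ee_pos": TCP position; "tool_rot": TCP orientation; "ft_force": force on the tool from outside, world axes, zero at the start; "ft_torque": the same for the moment, N m; "grip_width": finger opening in m.
Only numpy, scipy, OpenCV 4.12 (cv2) and the standard library are available. Lean on these libraries where they do the work, as an engineer would, in place of code of your own. Each camera call takes 0.05 s, during which the arm holds its last target.

## Working session

There is one attempt and no reset: what is moved stays moved. The work goes in short steps, Python scripts to look and compute and a tool call to move; the robot and the scene stay as the last step left them, time stands still between calls to the robot, and variables do not carry over. Pictures are saved under pics/ and viewed, and the job is handed in when it is done.

Besides the shell and the picture viewer there is one more tool, called by a JSON object that holds its "method" and its "body", one argument or row to a line. send_rows: Moves the arm, as the interface text tells. Its arguments: {"type":"object","properties":{"series":{"type":"array"}},"required":["series"]}

```bash
ls; mkdir -p pics; cat > h.py <<'E'
import numpy as np, cv2
from plant import env
from scipy.spatial.transform import Rotation as R
def cal(n):
    c=env.calibration(n); K=np.array([[c['fx'],0,c['cx']],[0,c['fy'],c['cy']],[0,0,1.]])
    return K,np.array([c['k1'],0,0,0,0.]),np.array(c['rvec'],float),np.array(c['tvec'],float)
def ray(n,rc,C=None):
    K,d,rv,t=C or cal(n)
    u=cv2.undistortPoints(np.array([[[rc[1],rc[0]]]],float),K,d)[0,0]
    Rm=R.from_rotvec(rv).as_matrix()
    return -Rm.T@t, Rm.T@np.array([u[0],u[1],1.])
def atz(n,rc,z,C=None):
    o,v=ray(n,rc,C); return o+v*(z-o[2])/v[2]
def proj(n,p,C=None):
    K,d,rv,t=C or cal(n)
    q=cv2.projectPoints(np.array([p],float),rv,t,K,d)[0][0,0]; return q[::-1]
def save(n,f):
    im=env.snapshot(n); cv2.imwrite('pics/'+f,cv2.cvtColor(im,cv2.COLOR_RGB2BGR)); return im
E
python3 - <<'E'
from h import *
print(env.observe())
for n in ['side','top','wrist']:
    save(n,n+'0.png')
    print(n,env.calibration(n))
    for q in ['shaft_stub','bore_mouth','shaft_collar','spring']:
        print(n,q,[(np.round(x['at']),round(x['confidence'],2)) for x in env.landmark_of(q,n)])
    for q in ['gearbox','shaft_stub']:
        print(n,q,[(x['box'],round(x['confidence'],2)) for x in env.regions_of(q,n)])
E
```

```text
pics
{'time_s': 0.0, 'joint_pos': array([ 1.14902152e+00,  1.50999940e-01,  1.43802294e+00, -3.17679689e-06,
        1.55379325e+00, -1.33981970e-01]), 'joint_velocities': array([ 5.21168668e-04, -1.40017899e-03,  2.76936940e-04,  5.26789163e-04,
        1.90486013e-03,  1.25620351e-05]), 'effort': array([ 5.52877493e-03, -7.13056898e+01, -5.70882154e+01,  1.21570692e-04,
        8.88246170e-03, -5.93324762e-05]), 'ee_pos': array([0.16320251, 0.55132001, 0.40407141]), 'tool_rot': array([-4.50457607e-01, -3.10879389e+00,  1.84929432e-03]), 'ft_force': array([ 0.10282592, -0.60874392, -0.16832607]), 'ft_torque': array([-0.07064482,  0.0108799 ,  0.0327809 ]), 'grip_width': 0.08554629848704035}
side {'fx': 516.5345499056111, 'fy': 516.5345499056111, 'cx': 320.86988352187194, 'cy': 241.74850222330213, 'k1': -0.06954210660047125, 'rvec': array([ 0.30450933, -2.74880419,  1.26302492]), 'tvec': array([0.53071201, 0.18534516, 1.02453628])}
side shaft_stub [(array([342., 379.]), 0.97), (array([313., 320.]), 0.74)]
side bore_mouth [(array([204., 433.]), 0.92), (array([193., 344.]), 0.9), (arra
[... 919 characters left out ...]
), (array([244., 386.]), 0.44), (array([317., 298.]), 0.39)]
top gearbox [([272.1, 295.1, 52.3, 41.6], 0.97), ([334.5, 218.9, 84.4, 65.0], 0.89), ([371.1, 308.4, 60.4, 49.9], 0.89)]
top shaft_stub [([223.3, 253.3, 19.8, 17.3], 0.79), ([209.8, 298.9, 26.1, 15.7], 0.76)]
wrist {'fx': 332.86521187832693, 'fy': 332.86521187832693, 'cx': 328.05524416136717, 'cy': 243.7944565530789, 'k1': -0.04793248020130688, 'rvec': array([-2.31591046, -1.72915977, -0.26107229]), 'tvec': array([-0.57448323, -0.03932221,  0.37947018])}
wrist shaft_stub []
wrist bore_mouth []
wrist shaft_collar []
wrist spring []
wrist gearbox [([0.0, 412.5, 38.8, 40.2], 0.84)]
wrist shaft_stub [([107.8, 427.1, 46.2, 52.6], 0.69)]
```

View pics/side0.png

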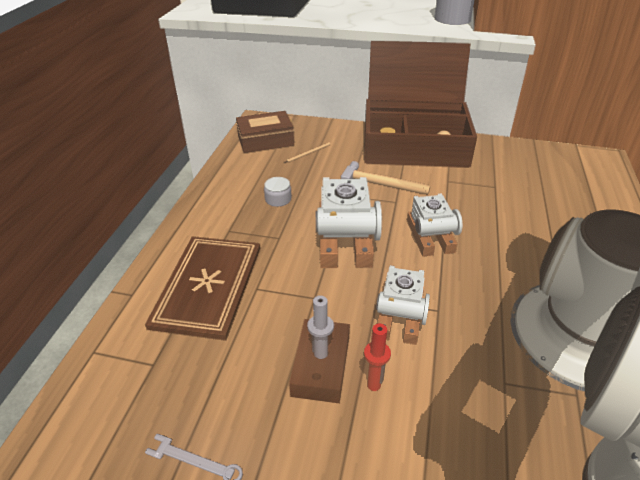

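View pics/top0.png

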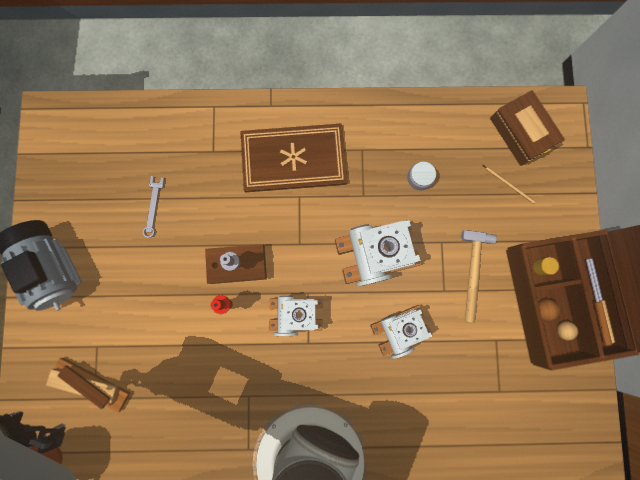

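```bash
python3 - <<'E'
from h import *
a=cv2.imread('pics/side0.png');b=cv2.imread('pics/top0.png')
c=cv2.resize(a[280:400,280:440],None,fx=2.5,fy=2.5,interpolation=3)
d=cv2.resize(b[230:350,190:350],None,fx=2.5,fy=2.5,interpolation=3)
e=cv2.resize(a[160:280,300:460],None,fx=2.5,fy=2.5,interpolation=3)
f=cv2.resize(b[200:320,290:450],None,fx=2.5,fy=2.5,interpolation=3)
cv2.imwrite('pics/crop0.png',np.vstack([np.hstack([c,d]),np.hstack([e,f])]))
# triangulate
def tri(pa,pb):
    o1,v1=ray('side',pa);o2,v2=ray('top',pb)
    A=np.stack([v1,-v2],1);s=np.linalg.lstsq(A,o2-o1,rcond=None)[0]
    p,q=o1+v1*s[0],o2+v2*s[1];return (p+q)/2,np.linalg.norm(p-q)
for pa in [(342,379),(313,320)]:
  for pb in [(260,228),(306,218)]: print(pa,pb,tri(pa,pb))
for pa in [(204,433),(193,344),(282,404)]:
  for pb in [(248,389),(332,410),(317,299)]: print(pa,pb,tri(pa,pb))
E
```

```text
(342, 379) (260, 228) (array([0.45138158, 0.19404504, 0.11508986]), np.float64(0.1089691785545403))
(342, 379) (306, 218) (array([0.39603036, 0.21211344, 0.13087562]), np.float64(0.0002741867964646531))
(313, 320) (260, 228) (array([0.50260089, 0.18658167, 0.14904055]), np.float64(0.0011323538653666004))
(313, 320) (306, 218) (array([0.44506293, 0.21115631, 0.18765423]), np.float64(0.09934592461150649))
(204, 433) (248, 389) (array([ 0.42884182, -0.18002331,  0.16118062]), np.float64(0.19353863019943307))
(204, 433) (332, 410) (array([ 0.32859152, -0.24813892,  0.09256247]), np.float64(0.0044937973815264865))
(204, 433) (317, 299) (array([0.35614182, 0.01580654, 0.28071827]), np.float64(0.0329886895173651))
(193, 344) (248, 389) (array([ 0.53161781, -0.19845817,  0.12731582]), np.float64(0.005321344719896664))
(193, 344) (332, 410) (array([ 0.43123765, -0.20854174,  0.15066978]), np.float64(0.2084867873094268))
(193, 344) (317, 299) (array([0.43275859, 0.0267367 , 0.29858558]), np.float64(0.1212389167276667))
(282, 404) (248, 389) (array([ 0.46395664, -0.22738828, -0.133065  ]), np.float64(0.18459901724894093))
(282, 404) (332, 410) (array([ 0.33941191, -0.30545238, -0.22460845]), np.float64(0.06894774268587293))
(282, 404) (317, 299) (array([0.36849718, 0.02196587, 0.09062689]), np.float64(0.0046340969344937045))
```

View pics/crop0.png

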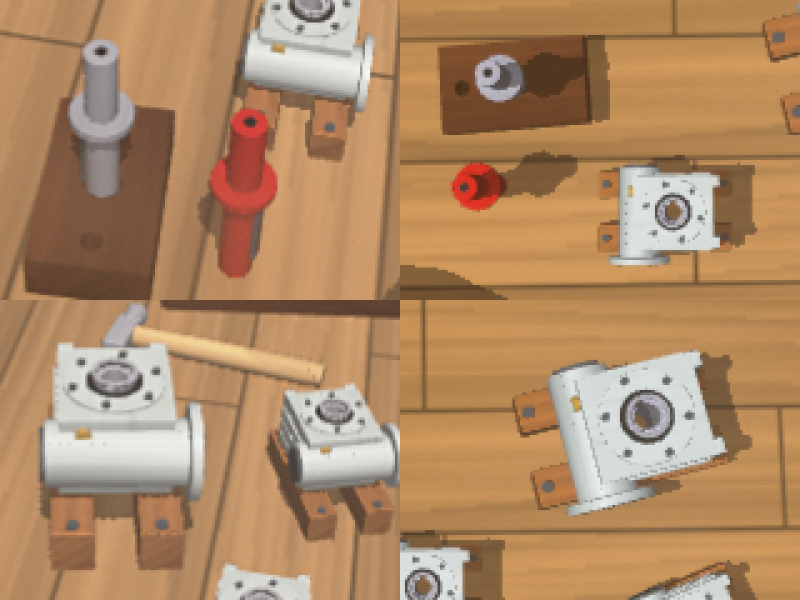

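The candidates for the shaft are the silver one at top (260,228) / side (313,320), and a red look-alike at top (306,218) / side (342,379). I choose the silver one, which stands in the wooden block. There are three gearbox look-alikes, at top (248,389), (332,410) and (317,299). I choose (248,389) because it is the largest, and its bore triangulates to z≈0.13.

```bash
cat >> h.py <<'E'
def down(yaw): # tool z down, tool x pointing at yaw
    c,s=np.cos(yaw),np.sin(yaw); return R.from_matrix(np.array([[c,s,0],[s,-c,0],[0,0,-1.]]))
def goto(p,yaw,base=None):
    o=env.observe(); P,Q=(o['ee_pos'],R.from_rotvec(o['tool_rot'])) if base is None else base
    print('offset',np.round(Q.inv().apply(np.array(p)-P),4),'dr',np.round((Q.inv()*down(yaw)).as_rotvec(),4))
def st():
    o=env.observe();Q=R.from_rotvec(o['tool_rot']).as_matrix()
    print('t',round(o['time_s'],2),'p',np.round(o['ee_pos'],4),'yaw x',round(np.degrees(np.arctan2(Q[1,0],Q[0,0])),2),'tilt',np.round(Q[:2,2],4),'F',np.round(o['ft_force'],1),'T',np.round(o['ft_torque'],2),'w',round(o['grip_width'],4),'j',np.round(o['joint_pos'],2))
E
python3 - <<'E'
from h import *
st()
K,d,rv,t=cal('wrist');Rm=R.from_rotvec(rv).as_matrix();c=-Rm.T@t
o=env.observe();Q=R.from_rotvec(o['tool_rot'])
print('cam in tool',Q.inv().apply(c-o['ee_pos']),'\naxes in tool',Q.inv().as_matrix()@Rm.T)
for n in ['side','top']:
    K,d,rv,t=cal(n);print(n,-R.from_rotvec(rv).as_matrix().T@t)
Qm=Q.as_matrix(); y=np.arctan2(Qm[1,0],Qm[0,0])
goto([0.41,0.187,0.43],y)
E
```

```text
t 1.05 p [0.1632 0.5513 0.4047] yaw x 163.51 tilt [-0.     -0.0001] F [-0.8  0.1 -0.6] T [-0.05  0.   -0.01] w 0.0855 j [ 1.15  0.15  1.44 -0.    1.55 -0.13]
cam in tool [ 0.07426852 -0.00052698  0.03040949] 
axes in tool [[-2.61693708e-04 -9.55477924e-01 -2.95062483e-01]
 [ 9.99999945e-01 -3.10103741e-04  1.17275450e-04]
 [-2.03554084e-04 -2.95062436e-01  9.55477952e-01]]
side [0.36444419 0.75756478 0.81176271]
top [ 0.40706652 -0.0175466   1.29292227]
offset [-0.34   -0.2793 -0.0253] dr [-0.0001 -0.      0.    ]
```

```bash
python3 - <<'E'
from h import *
goto([0.58,0.187,0.38],np.radians(163.5-60))
E
```

```text
offset [-0.503  -0.231   0.0247] dr [-1.0000e-04  0.0000e+00  1.0474e+00]
```

{"method": "send_rows", "body": {
  "series": [
    {"dr":[0,0,0.1],"offset":[-0.02,-0.01,0],"fingers":1},
    {"dr":[0,0,0.2],"offset":[-0.055,-0.025,0],"fingers":1},
    {"dr":[0,0,0.3],"offset":[-0.09,-0.041,0],"fingers":1},
    {"dr":[0,0,0.4],"offset":[-0.125,-0.057,0],"fingers":1},
    {"dr":[0,0,0.5],"offset":[-0.16,-0.073,0],"fingers":1},
    {"dr":[0,0,0.6],"offset":[-0.195,-0.09,0],"fingers":1},
    {"dr":[0,0,0.7],"offset":[-0.23,-0.105,0],"fingers":1},
    {"dr":[0,0,0.8],"offset":[-0.265,-0.121,0],"fingers":1},
    {"dr":[0,0,0.9],"offset":[-0.3,-0.137,0],"fingers":1},
    {"dr":[0,0,1.0],"offset":[-0.335,-0.153,0],"fingers":1}
  ]
}}

```text
time_s: 1.88
ee_pos: [0.4421, 0.308, 0.4049]
tool_rot: [1.892, 2.508, 0.0]
ft_force: [0.7, 0.5, -0.2]
grip_width: 0.0856
```

```bash
python3 - <<'E'
from h import *
st();goto([0.58,0.187,0.38],np.radians(50))
E
```

```text
t 1.88 p [0.4421 0.308  0.4049] yaw x 105.93 tilt [0.0003 0.0001] F [ 0.7  0.5 -0.2] T [ 0.   -0.01 -0.02] w 0.0856 j [ 0.47  0.07  1.52 -0.    1.55  0.19]
offset [-0.1542  0.0994  0.0249] dr [ 3.000e-04 -2.000e-04  9.762e-01]
```

{"method": "send_rows", "body": {
  "series": [
    {"dr":[0,0,0.11],"offset":[-0.03,0.02,0.0],"fingers":1},
    {"dr":[0,0,0.22],"offset":[-0.06,0.04,0.01],"fingers":1},
    {"dr":[0,0,0.33],"offset":[-0.09,0.06,0.015],"fingers":1},
    {"dr":[0,0,0.44],"offset":[-0.12,0.08,0.02],"fingers":1},
    {"dr":[0,0,0.55],"offset":[-0.154,0.1,0.025],"fingers":1},
    {"dr":[0,0,0.66],"offset":[-0.154,0.1,0.025],"fingers":1},
    {"dr":[0,0,0.77],"offset":[-0.154,0.1,0.025],"fingers":1},
    {"dr":[0,0,0.88],"offset":[-0.154,0.1,0.025],"fingers":1},
    {"dr":[0,0,1.0],"offset":[-0.154,0.1,0.025],"fingers":1},
    {"dr":[0,0,1.1],"offset":[-0.154,0.1,0.025],"fingers":1}
  ]
}}

```text
time_s: 2.72
ee_pos: [0.5801, 0.1895, 0.3796]
tool_rot: [2.925, 1.147, -0.0]
ft_force: [-0.5, 0.2, 0.5]
grip_width: 0.0855
```

{"method": "send_rows", "body": {
  "series": [
    {"dr":[0,0,0.11],"offset":[0,0,0],"fingers":1},
    {"dr":[0,0,0.22],"offset":[0,0,0],"fingers":1},
    {"dr":[0,0,0.33],"offset":[0,0,0],"fingers":1},
    {"dr":[0,0,0.44],"offset":[0,0,0],"fingers":1},
    {"dr":[0,0,0.55],"offset":[0,0,0],"fingers":1},
    {"dr":[0,0,0.65],"offset":[0,0,0],"fingers":1},
    {"dr":[0,0,0.75],"offset":[0,0,0],"fingers":1},
    {"dr":[0,0,0.75],"offset":[0,0,0],"fingers":1},
    {"dr":[0,0,0.75],"offset":[0,0,0],"fingers":1},
    {"dr":[0,0,0.75],"offset":[0,0,0],"fingers":1}
  ]
}}

```text
time_s: 3.55
ee_pos: [0.58, 0.1896, 0.3797]
tool_rot: [3.141, 0.011, -0.0]
ft_force: [-0.2, -0.1, 0.7]
grip_width: 0.0855
```

```bash
python3 - <<'E'
from h import *
st();C=cal('wrist');save('wrist','w1.png')
for q in ['shaft_stub','shaft_collar','shaft_tip']:
    for x in env.landmark_of(q,'wrist'):
        print(q,np.round(x['at'],1),x['confidence'],[np.round(atz('wrist',x['at'],z,C),4) for z in (.151,.113)])
for z in (.181,.151,.113,.093,.043): print(z,proj('wrist',[.5026,.1866,z],C))
E
```

```text
t 3.55 p [0.58   0.1896 0.3797] yaw x 0.42 tilt [-0.     -0.0001] F [-0.2 -0.1  0.7] T [-0.08 -0.01  0.02] w 0.0855 j [ 0.19  0.23  1.39 -0.    1.52  1.75]
shaft_stub [366.6 328.9] 0.96 [array([0.5041, 0.1877, 0.151 ]), array([0.475 , 0.1874, 0.113 ])]
shaft_collar [339.6 328.9] 0.74 [array([0.5262, 0.1879, 0.151 ]), array([0.5014, 0.1876, 0.113 ])]
shaft_tip [289.  326.6] 0.6 [array([0.5641, 0.1897, 0.151 ]), array([0.5466, 0.1897, 0.113 ])]
shaft_tip [361.1 311.7] 0.6 [array([0.5086, 0.1998, 0.151 ]), array([0.4804, 0.2018, 0.113 ])]
0.181 [399.1946192  330.78162362]
0.151 [368.31990471 330.44591034]
0.113 [338.29737303 330.11857958]
0.093 [325.44638866 329.97820903]
0.043 [299.5867127  329.69528594]
```

View pics/w1.png

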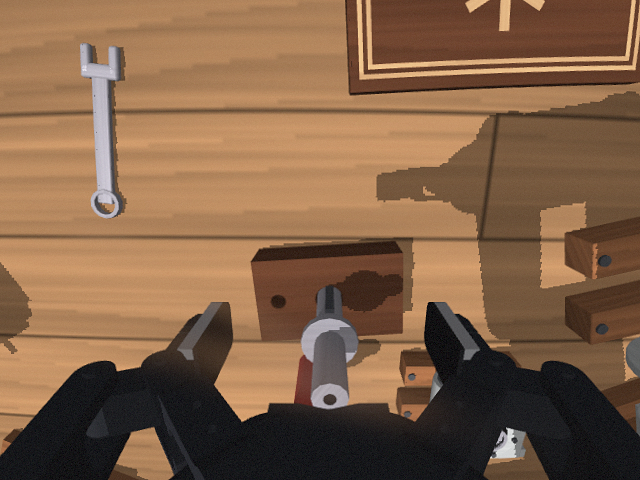

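```bash
python3 - <<'E'
from h import *
C=cal('wrist');im=cv2.imread('pics/w1.png')
cr=cv2.resize(im[275:415,260:400],None,fx=5,fy=5,interpolation=3)
cr=cr[:600]
cv2.imwrite('pics/w1c.png',cr)
# predict key outer face edge pixels for angles
for a in range(-40,41,10):
    t=np.radians(a);e=np.array([np.cos(t),np.sin(t),0]);n=np.array([-np.sin(t),np.cos(t),0])
    out=[]
    for s in (4,-4):
      for z in (.043,.085):
        out.append(np.round(proj('wrist',np.array([.5030,.1875,z])+e*.01575+n*s/1000,C),1)[::-1])
    print(a,out)
E
```

```text
-40 [array([336.1, 286. ]), array([337.2, 305.7]), array([342.1, 290.7]), array([344. , 310.9])]
-30 [array([333.5, 285.1]), array([334.2, 304.7]), array([340.3, 288.8]), array([342. , 308.8])]
-20 [array([330.7, 284.6]), array([331.1, 304.1]), array([338.2, 287.1]), array([339.6, 306.9])]
-10 [array([327.9, 284.5]), array([327.9, 304.1]), array([335.7, 285.9]), array([336.8, 305.5])]
0 [array([325.1, 285. ]), array([324.7, 304.5]), array([333.1, 285. ]), array([333.8, 304.6])]
10 [array([322.4, 285.8]), array([321.6, 305.5]), array([330.3, 284.6]), array([330.6, 304.1])]
20 [array([319.9, 287.1]), array([318.8, 306.8]), array([327.4, 284.6]), array([327.4, 304.1])]
30 [array([317.8, 288.7]), array([316.4, 308.7]), array([324.7, 285.1]), array([324.2, 304.6])]
40 [array([315.9, 290.6]), array([314.3, 310.8]), array([322., 286.]), array([321.2, 305.6])]
```

View pics/w1c.png

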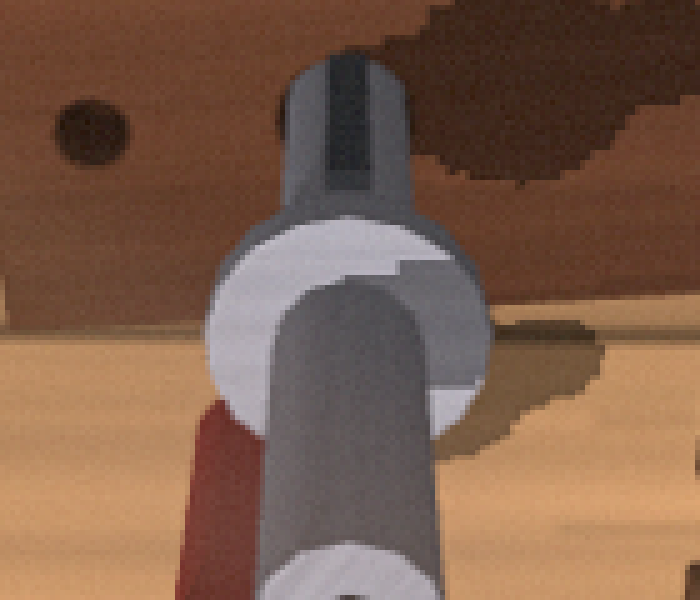

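{"method": "send_rows", "body": {
  "series": [
    {"dr":[0,0,0.007],"offset":[-0.025,0.001,0],"fingers":1},
    {"dr":[0,0,0.007],"offset":[-0.05,0.002,0],"fingers":1},
    {"dr":[0,0,0.007],"offset":[-0.068,0.002,0],"fingers":1},
    {"dr":[0,0,0.007],"offset":[-0.0765,0.002,0],"fingers":1},
    {"dr":[0,0,0.007],"offset":[-0.0765,0.002,0],"fingers":1},
    {"dr":[0,0,0.007],"offset":[-0.0765,0.002,0],"fingers":1},
    {"dr":[0,0,0.007],"offset":[-0.0765,0.002,0.01],"fingers":1},
    {"dr":[0,0,0.007],"offset":[-0.0765,0.002,0.02],"fingers":1},
    {"dr":[0,0,0.007],"offset":[-0.0765,0.002,0.03],"fingers":1},
    {"dr":[0,0,0.007],"offset":[-0.0765,0.002,0.03],"fingers":1}
  ]
}}

```text
time_s: 4.58
ee_pos: [0.5036, 0.1872, 0.3465]
tool_rot: [3.141, -0.005, -0.006]
ft_force: [-0.4, 0.4, -1.5]
grip_width: 0.0855
```

```bash
python3 - <<'E'
from h import *
st();C=cal('wrist');im=save('wrist','w2.png')
for q in ['shaft_stub','shaft_collar']:
    for x in env.landmark_of(q,'wrist'):
        print(q,np.round(x['at'],1),x['confidence'],[np.round(atz('wrist',x['at'],z,C),4) for z in (.151,.113)])
cv2.imwrite('pics/w2c.png',cv2.resize(cv2.imread('pics/w2.png')[300:,220:440],None,fx=3,fy=3,interpolation=3))
E
```

```text
t 4.58 p [0.5036 0.1872 0.3465] yaw x -0.19 tilt [-0.0041 -0.001 ] F [-0.4  0.4 -1.5] T [-0.05 -0.01  0.02] w 0.0855 j [ 0.21  0.1   1.61 -0.    1.43  1.79]
shaft_stub [416.3 289.9] 0.89 [array([0.4145, 0.2105, 0.151 ]), array([0.3766, 0.2161, 0.113 ])]
shaft_stub [287.8 327.1] 0.64 [array([0.5029, 0.1868, 0.151 ]), array([0.4854, 0.1869, 0.113 ])]
shaft_collar [378.6 294.9] 0.73 [array([0.4435, 0.2063, 0.151 ]), array([0.4122, 0.211 , 0.113 ])]
shaft_collar [263.8 326.6] 0.57 [array([0.5168, 0.187 , 0.151 ]), array([0.5025, 0.1871, 0.113 ])]
```

View pics/w2c.png

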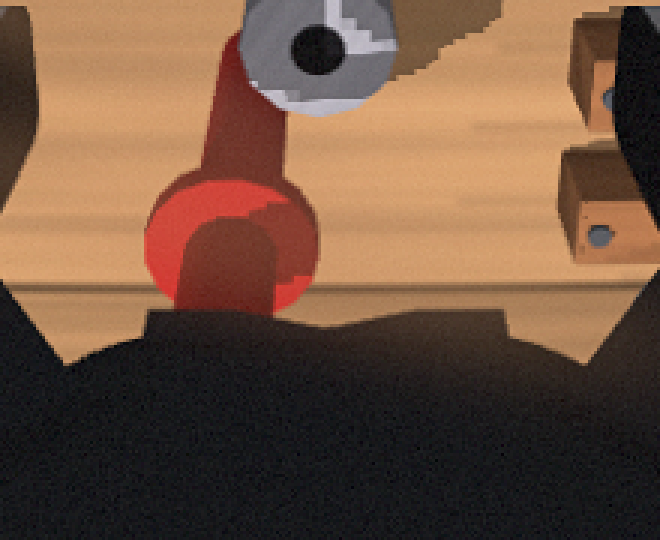

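The silver shaft sits centred between the jaws, with its end hole near (326,316). The red one is behind it, near (300,380), and clear of the jaws. I'll descend and close.

{"method": "send_rows", "body": {
  "series": [
    {"dr":[0,0,0],"offset":[0,0,0.015],"fingers":1},
    {"dr":[0,0,0],"offset":[0,0,0.03],"fingers":1},
    {"dr":[0,0,0],"offset":[0,0,0.038],"fingers":1},
    {"dr":[0,0,0],"offset":[0,0,0.04],"fingers":1},
    {"dr":[0,0,0],"offset":[0,0,0.04],"fingers":1},
    {"dr":[0,0,0],"offset":[0,0,0.04],"fingers":0},
    {"dr":[0,0,0],"offset":[0,0,0.04],"fingers":-1},
    {"dr":[0,0,0],"offset":[0,0,0.04],"fingers":-1},
    {"dr":[0,0,0],"offset":[0,0,0.04],"fingers":-1},
    {"dr":[0,0,0],"offset":[0,0,0.04],"fingers":-1}
  ]
}}

```text
time_s: 5.57
ee_pos: [0.5036, 0.1873, 0.31]
tool_rot: [-3.142, 0.005, -0.001]
ft_force: [-0.4, 4.2, 4.1]
grip_width: 0.0255
```

```bash
python3 - <<'E'
from h import *
st()
E
```

```text
t 5.57 p [0.5036 0.1873 0.31  ] yaw x -0.18 tilt [0.0004 0.    ] F [-0.4  4.2  4.1] T [0.98 0.01 0.  ] w 0.0255 j [ 0.21  0.12  1.66 -0.    1.36  1.79]
```

{"method": "send_rows", "body": {
  "series": [
    {"dr":[0,0,0],"offset":[0,0,0],"fingers":-1},
    {"dr":[0,0,0],"offset":[0,0,0],"fingers":-1},
    {"dr":[0,0,0],"offset":[0,0,-0.005],"fingers":-1},
    {"dr":[0,0,0],"offset":[0,0,-0.015],"fingers":-1},
    {"dr":[0,0,0],"offset":[0,0,-0.03],"fingers":-1},
    {"dr":[0,0,0],"offset":[0,0,-0.05],"fingers":-1},
    {"dr":[0,0,0],"offset":[0,0,-0.075],"fingers":-1},
    {"dr":[0,0,0],"offset":[0,0,-0.1],"fingers":-1},
    {"dr":[0,0,0],"offset":[0,0,-0.125],"fingers":-1},
    {"dr":[0,0,0],"offset":[0,0,-0.15],"fingers":-1}
  ]
}}

```text
time_s: 6.4
ee_pos: [0.5032, 0.1872, 0.4613]
tool_rot: [3.141, -0.005, -0.001]
ft_force: [0.0, 0.6, -6.1]
grip_width: 0.0229
```

```bash
python3 - <<'E'
from h import *
st()
save('side','s2.png')
o=env.observe()['ee_pos']
print(proj('side',o-[0,0,.159]))
for q in ['shaft_stub','shaft_collar']:
    print([(np.round(x['at'],1),x['confidence']) for x in env.landmark_of(q,'side')])
print([(x['box'],x['confidence']) for x in env.regions_of('shaft_stub','side')])
cv2.imwrite('pics/s2c.png',cv2.resize(cv2.imread('pics/s2.png')[200:350,240:440],None,fx=4,fy=4,interpolation=3))
print(proj('side',[.5316,-.1985,.1335]))
goto([0.44,-0.198,0.46],0)
E
```

```text
t 6.4 p [0.5032 0.1872 0.4613] yaw x -0.18 tilt [-0.0005 -0.0002] F [ 0.   0.6 -6.1] T [-0.02 -0.08 -0.01] w 0.0229 j [ 0.21  0.06  1.43 -0.    1.66  1.79]
[242.49478926 318.16250924]
[(array([339.6, 375.1]), 0.69), (array([246.1, 322.2]), 0.65)]
[(array([264.6, 319. ]), 0.67), (array([356.8, 378.9]), 0.58)]
[([363.4, 325.2, 22.8, 64.0], 0.94)]
[190.91588441 345.22380023]
offset [-0.0622  0.3855 -0.0006] dr [ 0.0002  0.0002 -0.0032]
```

View pics/s2c.png

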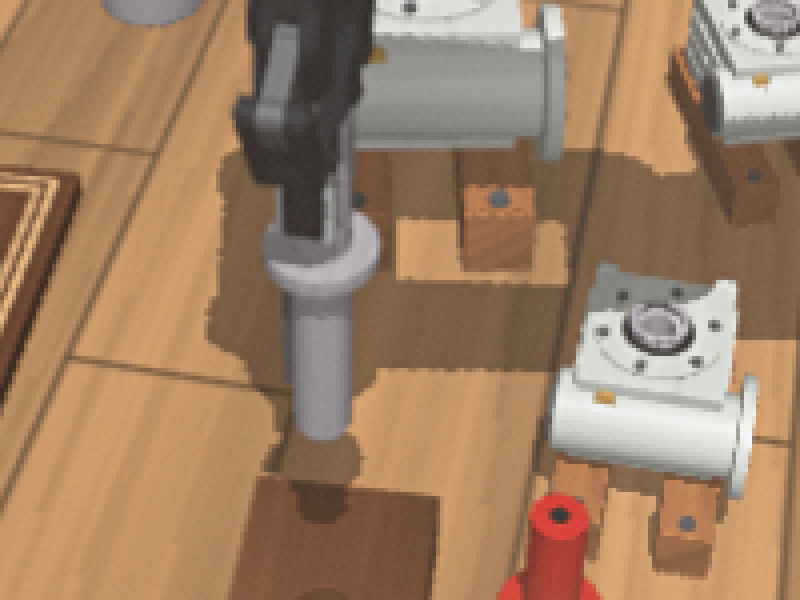

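{"method": "send_rows", "body": {
  "series": [
    {"dr":[0,0,0],"offset":[-0.001,0.008,0],"fingers":-1},
    {"dr":[0,0,0],"offset":[-0.003,0.025,0],"fingers":-1},
    {"dr":[0,0,0],"offset":[-0.006,0.05,0],"fingers":-1},
    {"dr":[0,0,0],"offset":[-0.01,0.08,0],"fingers":-1},
    {"dr":[0,0,0],"offset":[-0.014,0.11,0],"fingers":-1},
    {"dr":[0,0,0],"offset":[-0.018,0.14,0],"fingers":-1},
    {"dr":[0,0,0],"offset":[-0.022,0.17,0],"fingers":-1},
    {"dr":[0,0,0],"offset":[-0.026,0.2,0],"fingers":-1},
    {"dr":[0,0,0],"offset":[-0.03,0.23,0],"fingers":-1},
    {"dr":[0,0,0],"offset":[-0.034,0.26,0],"fingers":-1}
  ]
}}

```text
time_s: 7.43
ee_pos: [0.4679, -0.0743, 0.4582]
tool_rot: [-3.141, 0.005, 0.004]
ft_force: [0.4, 1.4, -6.1]
grip_width: 0.0232
```

{"method": "send_rows", "body": {
  "series": [
    {"dr":[0,0,0],"offset":[-0.004,0.03,0],"fingers":-1},
    {"dr":[0,0,0],"offset":[-0.008,0.06,0],"fingers":-1},
    {"dr":[0,0,0],"offset":[-0.011,0.085,0],"fingers":-1},
    {"dr":[0,0,0],"offset":[-0.013,0.105,0],"fingers":-1},
    {"dr":[0,0,0],"offset":[-0.014,0.118,0],"fingers":-1},
    {"dr":[0,0,0],"offset":[-0.014,0.125,0],"fingers":-1},
    {"dr":[0,0,0],"offset":[-0.014,0.125,0],"fingers":-1},
    {"dr":[0,0,0],"offset":[-0.014,0.125,0],"fingers":-1},
    {"dr":[0,0,0],"offset":[-0.014,0.125,0],"fingers":-1},
    {"dr":[0,0,0],"offset":[-0.014,0.125,0],"fingers":-1}
  ]
}}

```text
time_s: 8.27
ee_pos: [0.4545, -0.1967, 0.4597]
tool_rot: [-3.142, 0.003, -0.0]
ft_force: [0.2, 0.8, -5.9]
grip_width: 0.023
```

```bash
python3 - <<'E'
from h import *
st();C=cal('wrist');im=save('wrist','w3.png')
for q,z in [('bore_mouth',.1335),('spring',.141)]:
    for x in env.landmark_of(q,'wrist'):
        print(q,np.round(x['at'],1),x['confidence'],[np.round(atz('wrist',x['at'],z,C),4)])
print(proj('wrist',[.5316,-.1985,.1335],C))
E
```

```text
t 8.27 p [ 0.4545 -0.1967  0.4597] yaw x -0.12 tilt [0.0001 0.0001] F [ 0.2  0.8 -5.9] T [-0.01  0.04  0.03] w 0.023 j [-0.56 -0.03  1.52  0.    1.65  1.01]
bore_mouth [137.1 327.5] 0.94 [array([ 0.5343, -0.1971,  0.1335])]
bore_mouth [292.6 132.4] 0.77 [array([ 0.3893, -0.0032,  0.1335])]
spring [294.9 130.6] 0.5 [array([ 0.3904, -0.0058,  0.141 ])]
[140.43765946 329.18313244]
```

View pics/w3.png

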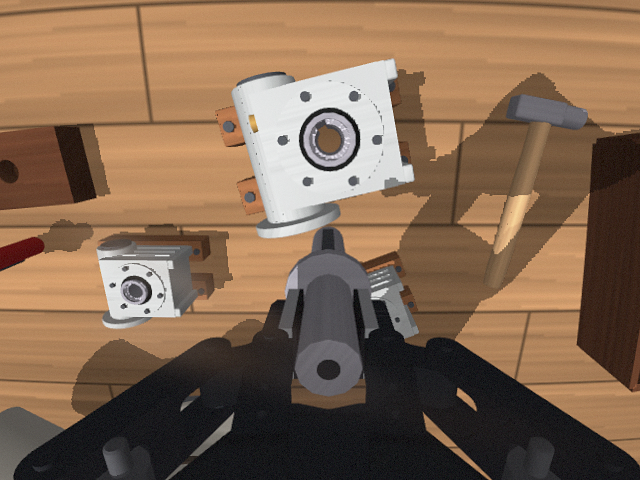

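```bash
python3 - <<'E'
from h import *
im=cv2.imread('pics/w3.png')
a=cv2.resize(im[100:180,290:370],None,fx=7,fy=7,interpolation=3)
cv2.imwrite('pics/w3b.png',a)
b=cv2.resize(im[220:310,280:375],None,fx=6,fy=6,interpolation=3)
cv2.imwrite('pics/w3s.png',b)
C=cal('wrist')
for r in (.017,.022,.01275):
  z=.141 if r>.013 else .1335
  for dx,dy in ((1,0),(-1,0),(0,1),(0,-1)): print(r,dx,dy,np.round(proj('wrist',[.5343+r*dx,-.1971+r*dy,z],C),1))
E
```

```text
0.017 1 0 [115.4 327. ]
0.017 -1 0 [158.  327.1]
0.017 0 1 [137.1 306.5]
0.017 0 -1 [137.  347.6]
0.022 1 0 [108.9 327. ]
0.022 -1 0 [164.1 327.1]
0.022 0 1 [137.1 300.5]
0.022 0 -1 [137.  353.6]
0.01275 1 0 [121.4 327. ]
0.01275 -1 0 [152.6 327.1]
0.01275 0 1 [137.2 312.1]
0.01275 0 -1 [137.1 342.1]
```

View pics/w3b.png

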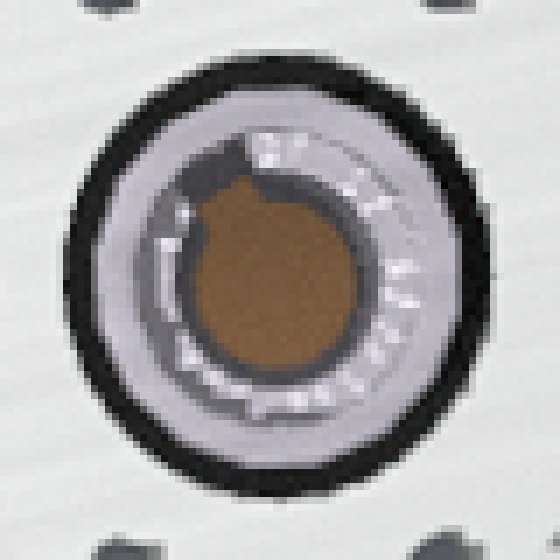

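View pics/w3s.png

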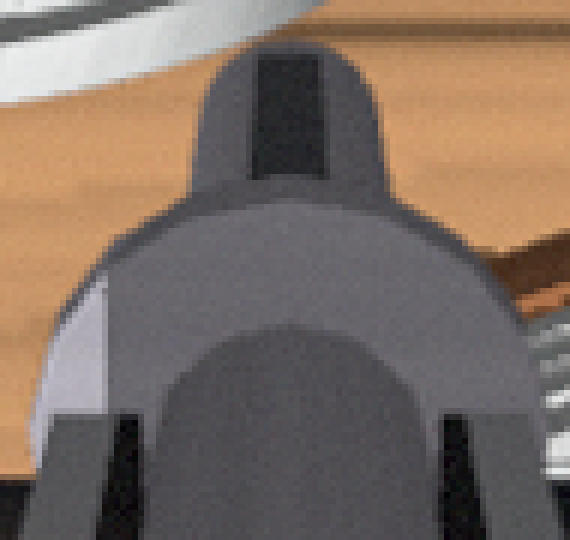

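```bash
python3 - <<'E'
from h import *
C=cal('wrist')
p=atz('wrist',(139.2,329.3),.1375,C);print('bore',p)
for z in (.4597-.292+.163,.4597-.292+.095+.008,.4597-.292+.07,.4597-.292+.03): 
    for d in (-.01225,.01225): print(round(z,3),np.round(proj('wrist',[.4545,-.1967+d,z],C),1),np.round(proj('wrist',[.4545+.01575,-.1967,z],C),1))
goto([.5325,-.1985,.455],np.radians(29))
E
```

```text
bore [ 0.53257389 -0.19897753  0.1375    ]
0.331 [366.5 360.1] [327.5 325. ]
0.331 [366.7 290.5] [327.5 325. ]
0.271 [292.9 349.6] [264.8 326. ]
0.271 [293.  302.7] [264.8 326. ]
0.238 [269.8 346.3] [245.5 326.3]
0.238 [269.9 306.6] [245.5 326.3]
0.198 [249.7 343.4] [228.9 326.6]
0.198 [249.8 309.9] [228.9 326.6]
offset [0.0781 0.0014 0.0048] dr [ 2.000e-04 -1.000e-04 -5.085e-01]
```

{"method": "send_rows", "body": {
  "series": [
    {"dr":[0,0,-0.06],"offset":[0.005,0,0],"fingers":-1},
    {"dr":[0,0,-0.12],"offset":[0.015,0,0],"fingers":-1},
    {"dr":[0,0,-0.18],"offset":[0.03,0,0],"fingers":-1},
    {"dr":[0,0,-0.24],"offset":[0.045,0.0,0],"fingers":-1},
    {"dr":[0,0,-0.3],"offset":[0.06,0.0,0],"fingers":-1},
    {"dr":[0,0,-0.36],"offset":[0.07,0.0,0.001],"fingers":-1},
    {"dr":[0,0,-0.42],"offset":[0.077,0.001,0.003],"fingers":-1},
    {"dr":[0,0,-0.47],"offset":[0.0795,0.001,0.004],"fingers":-1},
    {"dr":[0,0,-0.505],"offset":[0.0795,0.001,0.005],"fingers":-1},
    {"dr":[0,0,-0.505],"offset":[0.0795,0.001,0.005],"fingers":-1}
  ]
}}

```text
time_s: 9.25
ee_pos: [0.5341, -0.1985, 0.4543]
tool_rot: [-3.042, -0.784, 0.001]
ft_force: [-0.2, 1.4, -7.1]
grip_width: 0.0229
```

```bash
python3 - <<'E'
from h import *
st();C=cal('wrist');im=save('wrist','w4.png');save('side','s4.png')
cv2.imwrite('pics/w4c.png',cv2.resize(cv2.imread('pics/w4.png')[170:320,250:410],None,fx=5,fy=4,interpolation=3)[:600,:800])
cv2.imwrite('pics/s4c.png',cv2.resize(cv2.imread('pics/s4.png')[130:230,290:400],None,fx=6,fy=6,interpolation=3)[:600,:800])
E
```

```text
t 9.25 p [ 0.5341 -0.1985  0.4543] yaw x 28.89 tilt [-0.0006  0.0002] F [-0.2  1.4 -7.1] T [-0.03 -0.04  0.04] w 0.0229 j [-0.49  0.13  1.36 -0.    1.65  0.58]
```

View pics/w4c.png

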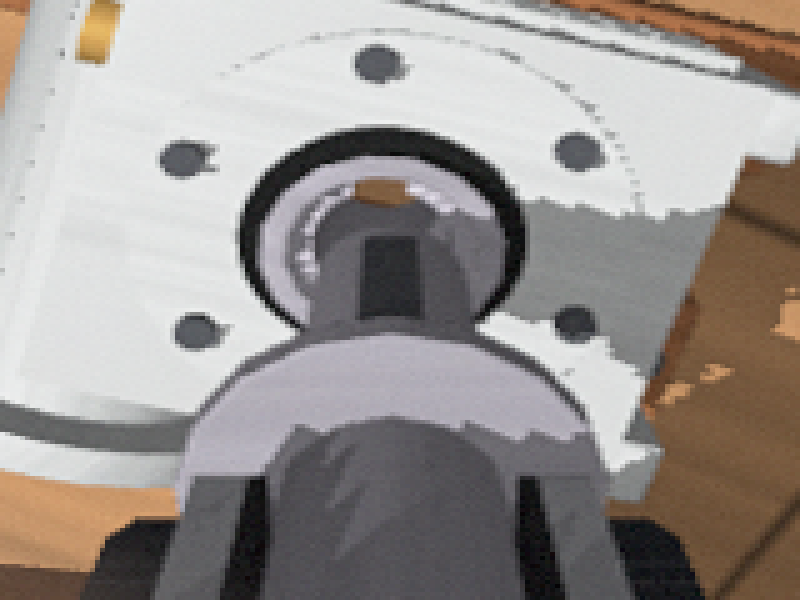

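View pics/s4c.png

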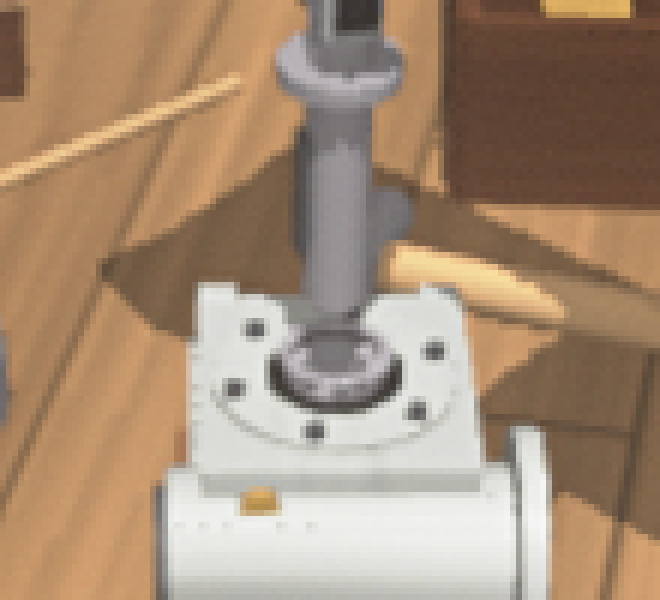

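```bash
cat > ring.py <<'E'
from h import *
def ring(fn,C,c0,z,win,lo=70,dbg=False):
    # radial search: outer dark->white edge around c0 (world), at plane z
    g=cv2.cvtColor(cv2.imread(fn),cv2.COLOR_BGR2GRAY).astype(np.float32)
    pts=[]
    for a in np.radians(np.arange(-180,180,4)):
        if not any(l<=np.degrees(a)<=h for l,h in win): continue
        rs=np.arange(.018,.033,.0002)
        P=np.array([[c0[0]+r*np.cos(a),c0[1]+r*np.sin(a),z] for r in rs])
        q=cv2.projectPoints(P,C[2],C[3],C[0],C[1])[0][:,0]
        v=cv2.remap(g,q[:,0].astype(np.float32).reshape(1,-1),q[:,1].astype(np.float32).reshape(1,-1),1)[0]
        i=np.argmin(v)
        if v[i]>60: continue
        th=(v[i]+v[i:i+30].max())/2
        j=np.argmax(v[i:]>th)
        if j==0: continue
        pts.append(P[i+j,:2])
    pts=np.array(pts)
    from scipy.optimize import least_squares
    f=lambda p:np.hypot(pts[:,0]-p[0],pts[:,1]-p[1])-p[2]
    r=least_squares(f,[c0[0],c0[1],.025],loss='soft_l1',f_scale=.0005)
    return r.x,len(pts),np.std(r.fun)
E
python3 - <<'E'
from ring import *
from plant import env
C4=cal('wrist')
# reconstruct C3 from tool pose
o=env.observe();Q4=R.from_rotvec(o['tool_rot']);p4=o['ee_pos']
R4=R.from_rotvec(C4[2]).as_matrix();c4=-R4.T@C4[3]
ct=Q4.inv().apply(c4-p4);At=R4@Q4.as_matrix()
np.savez('cam.npz',ct=ct,At=At,p=p4,q=Q4.as_matrix(),K=C4[0],d=C4[1])
Q3=down(np.radians(-.12));p3=np.array([.4545,-.1967,.4597])
R3=At@Q3.inv().as_matrix();c3=p3+Q3.apply(ct)
C3=(C4[0],C4[1],R.from_matrix(R3).as_rotvec(),-R3@c3)
for z in (.1335,.13):
    x3=ring('pics/w3.png',C3,[.5326,-.199],z,[(-180,180)]);x4=ring('pics/w4.png',C4,x3[0],z,[(-60,120)])
    print(z,x3,x4)
    # solve constant tool-frame bias b: true = meas + Q b
    d=x3[0][:2]-x4[0][:2]; M=(Q4.as_matrix()-Q3.as_matrix())[:2,:2]
    print('bias',np.linalg.solve(M,d))
# shaft prediction in w4
for nm,zs in (('top',.163),('tip+75',.075),('tip+25',.025),('tip',0)):
    P=p4+Q4.apply([0,0,.292-zs]); print(nm,proj('wrist',P,C4),proj('wrist',P+Q4.apply([.01575,0,0]),C4))
E
```

```text
0.1335 (array([ 0.53172856, -0.19891336,  0.0261625 ]), 90, np.float64(0.00012802257939196172)) (array([ 0.53251127, -0.19836905,  0.0261378 ]), 46, np.float64(0.00017476775483783342))
bias [-0.00067192 -0.00179432]
0.13 (array([ 0.53175237, -0.19891712,  0.02646699]), 90, np.float64(0.00012981831260281448)) (array([ 0.53170634, -0.19883082,  0.02647731]), 46, np.float64(0.0001657094378271458))
bias [-1.90908224e-04  4.68561964e-05]
top [365.94085937 325.43169993] [326.66720353 325.29971413]
tip+75 [272.3051169  326.41500261] [247.38068226 326.36786986]
tip+25 [247.18730622 326.68053176] [226.67342253 326.64831605]
tip [237.93486719 326.77852685] [219.09920864 326.75104853]
```

```bash
python3 - <<'E'
from h import *
p=np.array([.5341,-.1985,.4543])
C=cal('side')
for nm,zs in (('top',.163),('collar under',.095),('tip',0)):
    q=proj('side',p-[0,0,.292-zs],C); print(nm,'crop xy',np.round([(q[1]-290)*6,(q[0]-130)*6],1))
for b in ([.5317,-.1989],[.5341,-.1985]):
  q=proj('side',[*b,.141],C); print('spring',np.round([(q[1]-290)*6,(q[0]-130)*6],1)); q=proj('side',[*b,.130],C); print('groove',np.round([(q[1]-290)*6,(q[0]-130)*6],1))
# gradient edges in side crop
g=cv2.cvtColor(cv2.imread('pics/s4.png'),cv2.COLOR_BGR2GRAY).astype(int)
for r in (140,143,147,152,157,162,167,172,176,180,183,186,190,194): print(r,g[r,330:366])
E
```

```text
top crop xy [336.2 -97.2]
collar under crop xy [331.9  78. ]
tip crop xy [326.5 301.4]
spring [331.7 348.6]
groove [331.1 372.4]
spring [325.3 348.4]
groove [324.7 372.2]
140 [160 163 169 172 163 145 163 181 181 180 180 153 127 114 114 115 117 116
 114 113 111 104 106 111 110 110 108 128 145 143 144 147 148 109  71  67]
143 [176 171 169 160 151 148 122 115 143 158 170 180 182 181 182 186 184 163
 155 179 187 188 187 184 169 148 123 140 145 144 145 146 144 105  69  70]
147 [170 161 154 148 149 150 154 161 161 155 138 124 124 129 136 140 140 143
 142 139 129 129 143 144 148 148 145 143 145 147 145 143 128  94  72  74]
152 [152 145 148 150 154 158 162 161 142 100  70  89 106 114 114 116 120 117
 117 113 111 113 142 152 149 142 143 147 147 145 133 123 132 114  84  75]
157 [149 154 155 143 114  99  98  97  92  77  82  96 124 141 145 149 151 149
 150 143 134 116 122 127 141 149 148 150 143 123 125 150 162 124  80  75]
162 [ 97 101 103 103 100 100  98  98  91  75  83 101 125 139 145 147 150 150
 147 144 134 110 108 112 116 116 115  99  81  86 101 102 102 121  98  82]
167 [102 103 103  99  9
[... 484 characters left out ...]
36 143 146 148 151 147
 144 131 119 134 187 225 226 223 222 222 222 220 220 220 221 221 224 208]
183 [210 176 154 168 211 226 225 181 138 138 132 131 128 120 118 120 119 107
 105 124 182 223 227 224 223 224 223 221 220 219 219 219 218 219 219 221]
186 [220 188 176 193 222 224 221 204 201 160 104  83 100 103 105 106 107 103
  96  91  97 116 150 184 208 221 225 224 223 224 227 205 190 199 217 220]
190 [223 224 227 231 170  79  86 155 186 190 163 133 118 115 118 117 118 117
 127 132 132 181 192 195 183 115  96 203 227 225 221 211 204 211 220 209]
194 [139 209 227 229 181  99  60  66  90 127 126 114 136 174 186 168 153 156
 146 129 118 129 114  88  66  61 117 211 228 225 223 224 224 223 222 214]
```

{"method": "send_rows", "body": {
  "series": [
    {"dr":[0,0,0],"offset":[-0.0004,-0.0018,0.003],"fingers":-1},
    {"dr":[0,0,0],"offset":[-0.0004,-0.0018,0.007],"fingers":-1},
    {"dr":[0,0,0],"offset":[-0.0004,-0.0018,0.011],"fingers":-1},
    {"dr":[0,0,0],"offset":[-0.0004,-0.0018,0.013],"fingers":-1},
    {"dr":[0,0,0],"offset":[-0.0004,-0.0018,0.014],"fingers":-1},
    {"dr":[0,0,0],"offset":[-0.0004,-0.0018,0.014],"fingers":-1},
    {"dr":[0,0,0],"offset":[-0.0004,-0.0018,0.014],"fingers":-1},
    {"dr":[0,0,0],"offset":[-0.0004,-0.0018,0.014],"fingers":-1},
    {"dr":[0,0,0],"offset":[-0.0004,-0.0018,0.014],"fingers":-1},
    {"dr":[0,0,0],"offset":[-0.0004,-0.0018,0.014],"fingers":-1}
  ]
}}

```text
time_s: 10.18
ee_pos: [0.5326, -0.1974, 0.4409]
tool_rot: [3.043, 0.78, 0.0]
ft_force: [0.1, 0.2, -6.0]
grip_width: 0.0231
```

```bash
python3 - <<'E'
from ring import *
st();C=cal('wrist');im=save('wrist','w5.png');o=env.observe()
save('side','s5.png')
x=ring('pics/w5.png',C,[.5317,-.1989],.13,[(-60,120)]);print(x)
img=cv2.imread('pics/w5.png')
Q=R.from_rotvec(o['tool_rot']);p=o['ee_pos']
big=cv2.resize(img[170:290,250:410],None,fx=5,fy=5,interpolation=3)
# overlay the shaft model with offsets
ex,ey=-.0018,.0013
def line(P,col):
    q=cv2.projectPoints(np.array(P),C[2],C[3],C[0],C[1])[0][:,0]
    q=((q-[250,170]+.5)*5-.5)
    cv2.polylines(big,[np.round(q).astype(int)],False,col,1)
a=np.linspace(0,2*np.pi,80)
T=lambda pts:[p+Q.apply([u+ex,v+ey,.292-z]) for u,v,z in pts]
line(T([(.01225*np.cos(t),.01225*np.sin(t),.002) for t in a]),(0,0,255))
line(T([(.01025*np.cos(t),.01025*np.sin(t),0) for t in a]),(0,255,255))
line(T([(.023*np.cos(t),.023*np.sin(t),.095) for t in a]),(0,0,255))
line(T([(.023*np.cos(t),.023*np.sin(t),.103) for t in a]),(0,0,255))
line(T([(.01575,.004,.025),(.01575,-.004,.025),(.01575,-.004,.075),(.01575,.004,.075),(.01575,.004,.025)]),(0,255,0))
b=x[0]
for r,z in ((.01275,.1335),(.0265,.13),(.022,.141)):
    line([[b[0]+r*np.cos(t),b[1]+r*np.sin(t),z] for t in a],(255,0,0))
cv2.imwrite('pics/w5o.png',big)
cv2.imwrite('pics/w5c.png',cv2.resize(img[170:290,250:410],None,fx=5,fy=5,interpolation=3))
E
```

```text
t 10.18 p [ 0.5326 -0.1974  0.4409] yaw x 28.75 tilt [ 0.0002 -0.0002] F [ 0.1  0.2 -6. ] T [ 0.02  0.   -0.04] w 0.0231 j [-0.49  0.13  1.39 -0.    1.62  0.58]
(array([ 0.53178713, -0.19864598,  0.02649566]), 46, np.float64(0.00017003740421637155))
```

View pics/w5o.png

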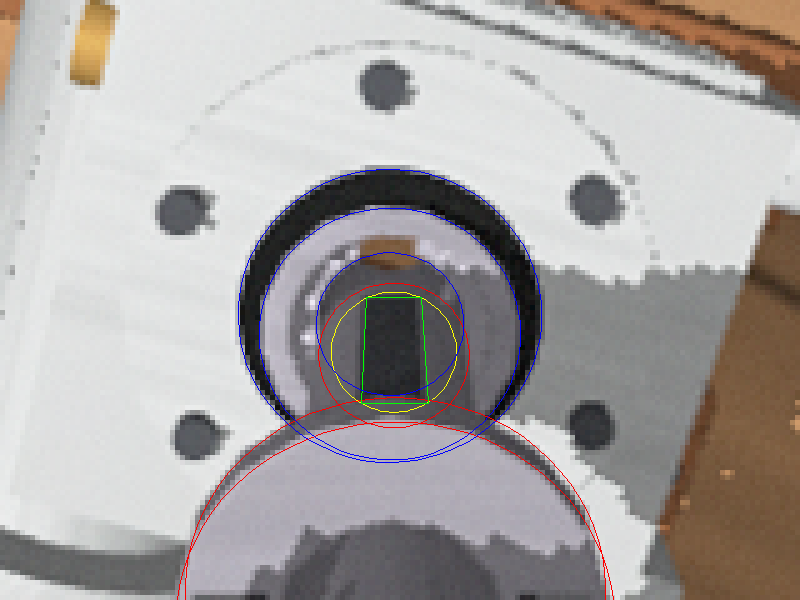

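View pics/w5c.png

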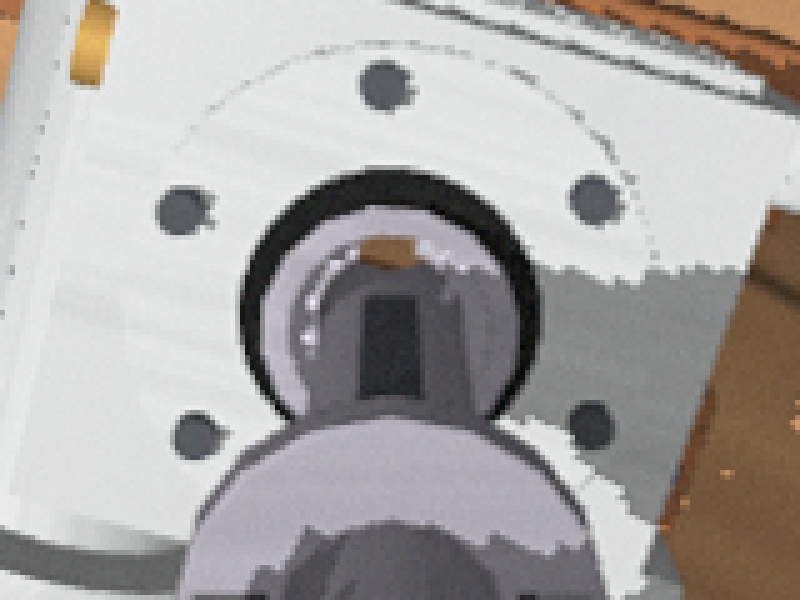

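{"method": "send_rows", "body": {
  "series": [
    {"dr":[0,0,-0.015],"offset":[0.0004,-0.0003,0.003],"fingers":-1},
    {"dr":[0,0,-0.015],"offset":[0.0004,-0.0003,0.006],"fingers":-1},
    {"dr":[0,0,-0.015],"offset":[0.0004,-0.0003,0.009],"fingers":-1},
    {"dr":[0,0,-0.015],"offset":[0.0004,-0.0003,0.012],"fingers":-1},
    {"dr":[0,0,-0.015],"offset":[0.0004,-0.0003,0.014],"fingers":-1},
    {"dr":[0,0,-0.015],"offset":[0.0004,-0.0003,0.015],"fingers":-1},
    {"dr":[0,0,-0.015],"offset":[0.0004,-0.0003,0.016],"fingers":-1},
    {"dr":[0,0,-0.015],"offset":[0.0004,-0.0003,0.017],"fingers":-1},
    {"dr":[0,0,-0.015],"offset":[0.0004,-0.0003,0.018],"fingers":-1},
    {"dr":[0,0,-0.015],"offset":[0.0004,-0.0003,0.018],"fingers":-1}
  ]
}}

```text
time_s: 11.12
ee_pos: [0.5328, -0.197, 0.4226]
tool_rot: [-3.037, -0.803, 0.0]
ft_force: [-0.8, -0.0, -7.1]
grip_width: 0.0232
```

```bash
python3 - <<'E'
from h import *
st()
E
```

```text
t 11.12 p [ 0.5328 -0.197   0.4226] yaw x 29.61 tilt [-0.0001 -0.    ] F [-0.8 -0.  -7.1] T [-0.08 -0.01  0.  ] w 0.0232 j [-0.49  0.13  1.42 -0.    1.59  0.56]
```

{"method": "send_rows", "body": {
  "series": [
    {"dr":[0,0,0],"offset":[0,0,0.001],"fingers":-1},
    {"dr":[0,0,0],"offset":[0,0,0.002],"fingers":-1},
    {"dr":[0,0,0],"offset":[0,0,0.003],"fingers":-1},
    {"dr":[0,0,0],"offset":[0,0,0.004],"fingers":-1},
    {"dr":[0,0,0],"offset":[0,0,0.005],"fingers":-1},
    {"dr":[0,0,0],"offset":[0,0,0.006],"fingers":-1},
    {"dr":[0,0,0],"offset":[0,0,0.007],"fingers":-1},
    {"dr":[0,0,0],"offset":[0,0,0.008],"fingers":-1},
    {"dr":[0,0,0],"offset":[0,0,0.008],"fingers":-1},
    {"dr":[0,0,0],"offset":[0,0,0.008],"fingers":-1}
  ]
}}

```text
time_s: 11.95
ee_pos: [0.5328, -0.197, 0.4147]
tool_rot: [3.037, 0.803, -0.0]
ft_force: [0.0, -0.4, -6.9]
grip_width: 0.0232
```

```bash
python3 - <<'E'
from h import *
st()
E
```

```text
t 11.95 p [ 0.5328 -0.197   0.4147] yaw x 29.61 tilt [-0.0001 -0.0001] F [ 0.  -0.4 -6.9] T [-0.01  0.03  0.01] w 0.0232 j [-0.49  0.13  1.44 -0.    1.57  0.56]
```

{"method": "send_rows", "body": {
  "series": [
    {"dr":[0,0,0],"offset":[0,0,0.0015],"fingers":-1},
    {"dr":[0,0,0],"offset":[0,0,0.003],"fingers":-1},
    {"dr":[0,0,0],"offset":[0,0,0.0045],"fingers":-1},
    {"dr":[0,0,0],"offset":[0,0,0.006],"fingers":-1},
    {"dr":[0,0,0],"offset":[0,0,0.0075],"fingers":-1},
    {"dr":[0,0,0],"offset":[0,0,0.009],"fingers":-1},
    {"dr":[0,0,0],"offset":[0,0,0.01],"fingers":-1},
    {"dr":[0,0,0],"offset":[0,0,0.011],"fingers":-1},
    {"dr":[0,0,0],"offset":[0,0,0.011],"fingers":-1},
    {"dr":[0,0,0],"offset":[0,0,0.011],"fingers":-1}
  ]
}}

```text
time_s: 12.78
ee_pos: [0.5328, -0.1969, 0.4037]
tool_rot: [3.037, 0.803, -0.0]
ft_force: [-0.2, 0.1, -5.7]
grip_width: 0.0233
```

```bash
python3 - <<'E'
from h import *
st();save('wrist','w6.png')
cv2.imwrite('pics/w6c.png',cv2.resize(cv2.imread('pics/w6.png')[170:290,250:410],None,fx=5,fy=5,interpolation=3))
E
```

```text
t 12.78 p [ 0.5328 -0.1969  0.4037] yaw x 29.61 tilt [-0.0001 -0.0001] F [-0.2  0.1 -5.7] T [-0.02 -0.02  0.01] w 0.0233 j [-0.49  0.14  1.46 -0.    1.55  0.56]
```

View pics/w6c.png

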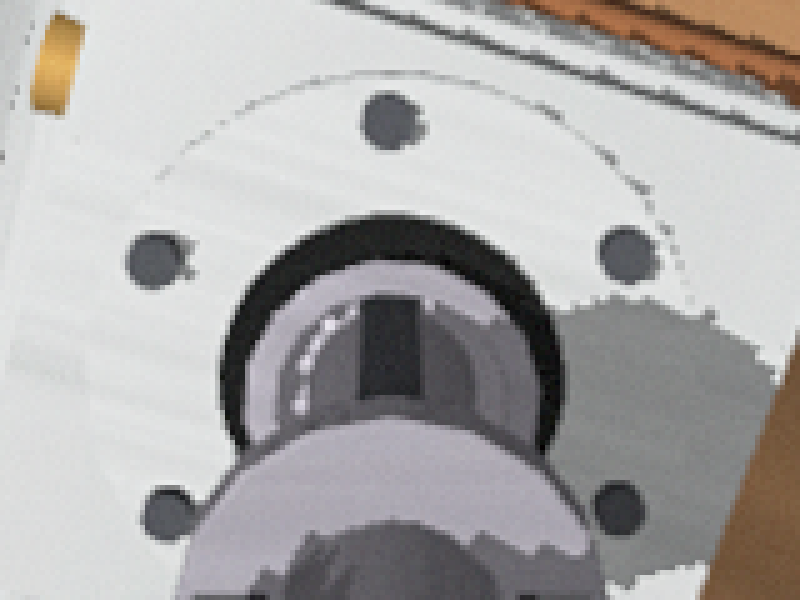

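{"method": "send_rows", "body": {
  "series": [
    {"dr":[0,0,0],"offset":[0,0,0.0005],"fingers":-1},
    {"dr":[0,0,0],"offset":[0,0,0.001],"fingers":-1},
    {"dr":[0,0,0],"offset":[0,0,0.0015],"fingers":-1},
    {"dr":[0,0,0],"offset":[0,0,0.002],"fingers":-1},
    {"dr":[0,0,0],"offset":[0,0,0.0025],"fingers":-1},
    {"dr":[0,0,0],"offset":[0,0,0.003],"fingers":-1},
    {"dr":[0,0,0],"offset":[0,0,0.0035],"fingers":-1},
    {"dr":[0,0,0],"offset":[0,0,0.004],"fingers":-1},
    {"dr":[0,0,0],"offset":[0,0,0.004],"fingers":-1},
    {"dr":[0,0,0],"offset":[0,0,0.004],"fingers":-1}
  ]
}}

```text
time_s: 13.67
ee_pos: [0.5328, -0.1969, 0.3997]
tool_rot: [3.037, 0.803, -0.0]
ft_force: [-0.0, 0.4, -7.3]
grip_width: 0.0234
```

```bash
python3 - <<'E'
from h import *
st()
E
```

```text
t 13.67 p [ 0.5328 -0.1969  0.3997] yaw x 29.61 tilt [-0.     -0.0001] F [-0.   0.4 -7.3] T [-0.04  0.01  0.08] w 0.0234 j [-0.49  0.14  1.46 -0.    1.54  0.56]
```

{"method": "send_rows", "body": {
  "series": [
    {"dr":[0,0,0],"offset":[0,0,0.0005],"fingers":-1},
    {"dr":[0,0,0],"offset":[0,0,0.001],"fingers":-1},
    {"dr":[0,0,0],"offset":[0,0,0.0015],"fingers":-1},
    {"dr":[0,0,0],"offset":[0,0,0.002],"fingers":-1},
    {"dr":[0,0,0],"offset":[0,0,0.0025],"fingers":-1},
    {"dr":[0,0,0],"offset":[0,0,0.003],"fingers":-1},
    {"dr":[0,0,0],"offset":[0,0,0.0035],"fingers":-1},
    {"dr":[0,0,0],"offset":[0,0,0.004],"fingers":-1},
    {"dr":[0,0,0],"offset":[0,0,0.004],"fingers":-1},
    {"dr":[0,0,0],"offset":[0,0,0.004],"fingers":-1}
  ]
}}

```text
time_s: 14.5
ee_pos: [0.5328, -0.197, 0.3957]
tool_rot: [3.037, 0.803, -0.0]
ft_force: [0.9, 0.4, -6.3]
grip_width: 0.0233
```

```bash
python3 - <<'E'
from h import *
st()
E
```

```text
t 14.5 p [ 0.5328 -0.197   0.3957] yaw x 29.61 tilt [-0.0001 -0.0001] F [ 0.9  0.4 -6.3] T [-0.03 -0.05 -0.03] w 0.0233 j [-0.49  0.14  1.47 -0.    1.53  0.56]
```

{"method": "send_rows", "body": {
  "series": [
    {"dr":[0,0,0],"offset":[0,0,0.0007],"fingers":-1},
    {"dr":[0,0,0],"offset":[0,0,0.0014],"fingers":-1},
    {"dr":[0,0,0],"offset":[0,0,0.0021],"fingers":-1},
    {"dr":[0,0,0],"offset":[0,0,0.0028],"fingers":-1},
    {"dr":[0,0,0],"offset":[0,0,0.0035],"fingers":-1},
    {"dr":[0,0,0],"offset":[0,0,0.0042],"fingers":-1},
    {"dr":[0,0,0],"offset":[0,0,0.005],"fingers":-1},
    {"dr":[0,0,0],"offset":[0,0,0.006],"fingers":-1},
    {"dr":[0,0,0],"offset":[0,0,0.006],"fingers":-1},
    {"dr":[0,0,0],"offset":[0,0,0.006],"fingers":-1}
  ]
}}

```text
time_s: 15.33
ee_pos: [0.5328, -0.1969, 0.3897]
tool_rot: [3.037, 0.803, -0.0]
ft_force: [-0.5, -0.0, -7.0]
grip_width: 0.023
```

```bash
python3 - <<'E'
from h import *
st();save('wrist','w7.png')
cv2.imwrite('pics/w7c.png',cv2.resize(cv2.imread('pics/w7.png')[170:290,250:410],None,fx=5,fy=5,interpolation=3))
E
```

```text
t 15.33 p [ 0.5328 -0.1969  0.3897] yaw x 29.61 tilt [-0.0001 -0.0001] F [-0.5 -0.  -7. ] T [-0.04 -0.03 -0.02] w 0.023 j [-0.49  0.14  1.48 -0.    1.52  0.56]
```

View pics/w7c.png

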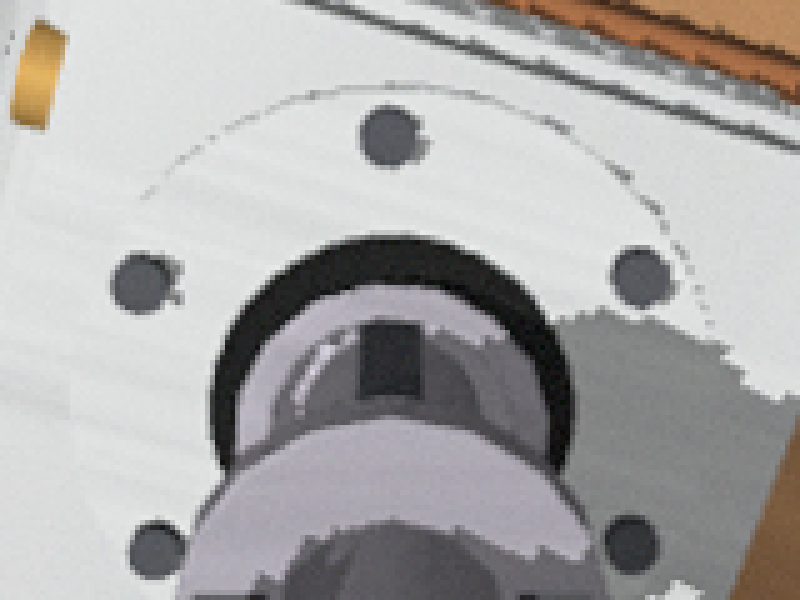

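The key is entering the keyway freely: at crop (390,320) the slot now hides its lower end, and the force is unchanged. I'll carry on down.

{"method": "send_rows", "body": {
  "series": [
    {"dr":[0,0,0],"offset":[0,0,0.001],"fingers":-1},
    {"dr":[0,0,0],"offset":[0,0,0.0025],"fingers":-1},
    {"dr":[0,0,0],"offset":[0,0,0.004],"fingers":-1},
    {"dr":[0,0,0],"offset":[0,0,0.006],"fingers":-1},
    {"dr":[0,0,0],"offset":[0,0,0.008],"fingers":-1},
    {"dr":[0,0,0],"offset":[0,0,0.01],"fingers":-1},
    {"dr":[0,0,0],"offset":[0,0,0.012],"fingers":-1},
    {"dr":[0,0,0],"offset":[0,0,0.014],"fingers":-1},
    {"dr":[0,0,0],"offset":[0,0,0.015],"fingers":-1},
    {"dr":[0,0,0],"offset":[0,0,0.015],"fingers":-1}
  ]
}}

```text
time_s: 16.22
ee_pos: [0.5328, -0.197, 0.3744]
tool_rot: [-3.037, -0.803, 0.001]
ft_force: [0.2, -1.0, -6.1]
grip_width: 0.0232
```

```bash
python3 - <<'E'
from h import *
st()
E
```

```text
t 16.22 p [ 0.5328 -0.197   0.3744] yaw x 29.61 tilt [-0.0004  0.0001] F [ 0.2 -1.  -6.1] T [-0.02 -0.   -0.02] w 0.0232 j [-0.49  0.15  1.5  -0.    1.49  0.56]
```

{"method": "send_rows", "body": {
  "series": [
    {"dr":[0,0,0],"offset":[0,0,0.002],"fingers":-1},
    {"dr":[0,0,0],"offset":[0,0,0.004],"fingers":-1},
    {"dr":[0,0,0],"offset":[0,0,0.007],"fingers":-1},
    {"dr":[0,0,0],"offset":[0,0,0.01],"fingers":-1},
    {"dr":[0,0,0],"offset":[0,0,0.013],"fingers":-1},
    {"dr":[0,0,0],"offset":[0,0,0.016],"fingers":-1},
    {"dr":[0,0,0],"offset":[0,0,0.019],"fingers":-1},
    {"dr":[0,0,0],"offset":[0,0,0.022],"fingers":-1},
    {"dr":[0,0,0],"offset":[0,0,0.024],"fingers":-1},
    {"dr":[0,0,0],"offset":[0,0,0.025],"fingers":-1}
  ]
}}

```text
time_s: 17.05
ee_pos: [0.5328, -0.197, 0.3493]
tool_rot: [-3.037, -0.803, 0.001]
ft_force: [0.3, 0.3, -6.9]
grip_width: 0.0233
```

{"method": "send_rows", "body": {
  "series": [
    {"dr":[0,0,0],"offset":[0,0,0.001],"fingers":-1},
    {"dr":[0,0,0],"offset":[0,0,0.002],"fingers":-1},
    {"dr":[0,0,0],"offset":[0,0,0.003],"fingers":-1},
    {"dr":[0,0,0],"offset":[0,0,0.004],"fingers":-1},
    {"dr":[0,0,0],"offset":[0,0,0.005],"fingers":-1},
    {"dr":[0,0,0],"offset":[0,0,0.006],"fingers":-1},
    {"dr":[0,0,0],"offset":[0,0,0.007],"fingers":-1},
    {"dr":[0,0,0],"offset":[0,0,0.008],"fingers":-1},
    {"dr":[0,0,0],"offset":[0,0,0.008],"fingers":-1},
    {"dr":[0,0,0],"offset":[0,0,0.008],"fingers":-1}
  ]
}}

```text
time_s: 17.88
ee_pos: [0.5328, -0.197, 0.3417]
tool_rot: [3.037, 0.803, -0.0]
ft_force: [0.0, -0.2, -6.5]
grip_width: 0.0235
```

```bash
python3 - <<'E'
from h import *
st()
E
```

```text
t 17.88 p [ 0.5328 -0.197   0.3417] yaw x 29.61 tilt [-0.0001 -0.0001] F [ 0.  -0.2 -6.5] T [-0.04 -0.01 -0.01] w 0.0235 j [-0.49  0.17  1.55 -0.    1.43  0.56]
```

Next come 0.5 mm steps onto the spring while I watch Fz. The shaft's weight reads −6.5 N, so 14 N of spring force should give about +7.5 N.

{"method": "send_rows", "body": {
  "series": [
    {"dr":[0,0,0],"offset":[0,0,0.0005],"fingers":-1},
    {"dr":[0,0,0],"offset":[0,0,0.001],"fingers":-1},
    {"dr":[0,0,0],"offset":[0,0,0.0015],"fingers":-1},
    {"dr":[0,0,0],"offset":[0,0,0.002],"fingers":-1},
    {"dr":[0,0,0],"offset":[0,0,0.0025],"fingers":-1},
    {"dr":[0,0,0],"offset":[0,0,0.003],"fingers":-1},
    {"dr":[0,0,0],"offset":[0,0,0.0035],"fingers":-1},
    {"dr":[0,0,0],"offset":[0,0,0.004],"fingers":-1},
    {"dr":[0,0,0],"offset":[0,0,0.004],"fingers":-1},
    {"dr":[0,0,0],"offset":[0,0,0.004],"fingers":-1}
  ]
}}

```text
time_s: 18.72
ee_pos: [0.5328, -0.197, 0.3379]
tool_rot: [3.037, 0.803, 0.0]
ft_force: [-0.5, -0.1, -3.4]
grip_width: 0.0233
```

```bash
python3 - <<'E'
from h import *
st()
E
```

```text
t 18.72 p [ 0.5328 -0.197   0.3379] yaw x 29.61 tilt [ 0.0001 -0.0002] F [-0.5 -0.1 -3.4] T [ 0.06  0.11 -0.  ] w 0.0233 j [-0.49  0.17  1.55 -0.    1.42  0.56]
```

{"method": "send_rows", "body": {
  "series": [
    {"dr":[0,0,0],"offset":[0,0,0.0004],"fingers":-1},
    {"dr":[0,0,0],"offset":[0,0,0.0008],"fingers":-1},
    {"dr":[0,0,0],"offset":[0,0,0.0012],"fingers":-1},
    {"dr":[0,0,0],"offset":[0,0,0.0016],"fingers":-1},
    {"dr":[0,0,0],"offset":[0,0,0.002],"fingers":-1},
    {"dr":[0,0,0],"offset":[0,0,0.0024],"fingers":-1},
    {"dr":[0,0,0],"offset":[0,0,0.0028],"fingers":-1},
    {"dr":[0,0,0],"offset":[0,0,0.0032],"fingers":-1},
    {"dr":[0,0,0],"offset":[0,0,0.0032],"fingers":-1},
    {"dr":[0,0,0],"offset":[0,0,0.0032],"fingers":-1}
  ]
}}

```text
time_s: 19.55
ee_pos: [0.5328, -0.197, 0.3347]
tool_rot: [3.037, 0.803, 0.0]
ft_force: [-3.6, 0.9, 4.4]
grip_width: 0.0235
```

```bash
python3 - <<'E'
from h import *
st()
E
```

```text
t 19.55 p [ 0.5328 -0.197   0.3347] yaw x 29.61 tilt [ 0.0002 -0.0002] F [-3.6  0.9  4.4] T [ 0.3   0.44 -0.03] w 0.0235 j [-0.49  0.17  1.56 -0.    1.41  0.56]
```

{"method": "send_rows", "body": {
  "series": [
    {"dr":[0,0,0],"offset":[0,0,0.0001],"fingers":-1},
    {"dr":[0,0,0],"offset":[0,0,0.0002],"fingers":-1},
    {"dr":[0,0,0],"offset":[0,0,0.0003],"fingers":-1},
    {"dr":[0,0,0],"offset":[0,0,0.0004],"fingers":-1},
    {"dr":[0,0,0],"offset":[0,0,0.0005],"fingers":-1},
    {"dr":[0,0,0],"offset":[0,0,0.0006],"fingers":-1},
    {"dr":[0,0,0],"offset":[0,0,0.0007],"fingers":-1},
    {"dr":[0,0,0],"offset":[0,0,0.0008],"fingers":-1},
    {"dr":[0,0,0],"offset":[0,0,0.0008],"fingers":-1},
    {"dr":[0,0,0],"offset":[0,0,0.0008],"fingers":-1}
  ]
}}

```text
time_s: 20.38
ee_pos: [0.5328, -0.197, 0.3339]
tool_rot: [3.037, 0.803, 0.0]
ft_force: [-4.6, 2.2, 5.8]
grip_width: 0.0234
```

```bash
python3 - <<'E'
from h import *
st()
E
```

```text
t 20.38 p [ 0.5328 -0.197   0.3339] yaw x 29.61 tilt [ 0.0003 -0.0002] F [-4.6  2.2  5.8] T [0.35 0.58 0.04] w 0.0234 j [-0.49  0.17  1.56 -0.    1.41  0.56]
```

{"method": "send_rows", "body": {
  "series": [
    {"dr":[0,0,0],"offset":[0,0,0.0001],"fingers":-1},
    {"dr":[0,0,0],"offset":[0,0,0.0001],"fingers":-1},
    {"dr":[0,0,0],"offset":[0,0,0.0002],"fingers":-1},
    {"dr":[0,0,0],"offset":[0,0,0.0002],"fingers":-1},
    {"dr":[0,0,0],"offset":[0,0,0.0003],"fingers":-1},
    {"dr":[0,0,0],"offset":[0,0,0.0003],"fingers":-1},
    {"dr":[0,0,0],"offset":[0,0,0.0004],"fingers":-1},
    {"dr":[0,0,0],"offset":[0,0,0.0004],"fingers":-1},
    {"dr":[0,0,0],"offset":[0,0,0.0004],"fingers":-1},
    {"dr":[0,0,0],"offset":[0,0,0.0004],"fingers":-1}
  ]
}}

```text
time_s: 21.22
ee_pos: [0.5328, -0.1969, 0.3337]
tool_rot: [3.037, 0.803, 0.0]
ft_force: [-4.1, 1.6, 8.5]
grip_width: 0.023
```

```bash
python3 - <<'E'
from h import *
st();C=cal('wrist');save('wrist','w8.png');save('side','s8.png');st()
cv2.imwrite('pics/e8.png',np.hstack([cv2.resize(cv2.imread('pics/w8.png')[150:300,250:410],(400,375),interpolation=3),cv2.resize(cv2.imread('pics/s8.png')[120:270,280:440],(400,375),interpolation=3)]))
E
```

```text
t 21.22 p [ 0.5328 -0.1969  0.3337] yaw x 29.61 tilt [ 0.0004 -0.0003] F [-4.1  1.6  8.5] T [0.39 0.66 0.01] w 0.023 j [-0.49  0.17  1.56 -0.    1.41  0.56]
t 21.32 p [ 0.5328 -0.1969  0.3336] yaw x 29.61 tilt [ 0.0003 -0.0003] F [-3.9  2.9  8.6] T [ 0.42  0.63 -0.04] w 0.023 j [-0.49  0.17  1.56 -0.    1.41  0.56]
```

View pics/e8.png

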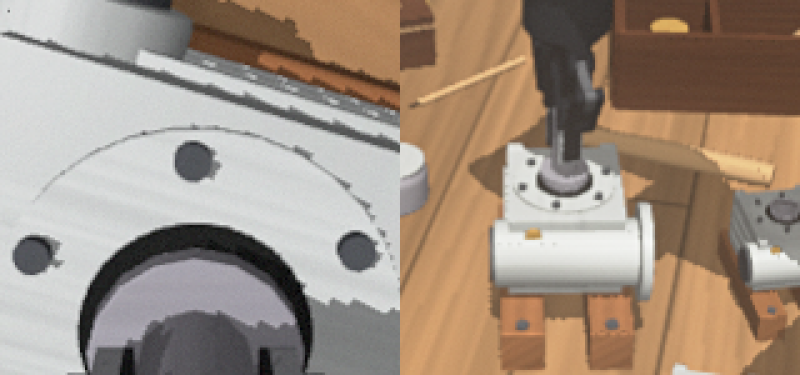

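{"method": "send_rows", "body": {
  "series": [
    {"dr":[0,0,0],"offset":[0,0,0.0001],"fingers":-1},
    {"dr":[0,0,0],"offset":[0,0,0.0001],"fingers":-1},
    {"dr":[0,0,0],"offset":[0,0,0.0002],"fingers":-1},
    {"dr":[0,0,0],"offset":[0,0,0.0002],"fingers":-1},
    {"dr":[0,0,0],"offset":[0,0,0.0003],"fingers":-1},
    {"dr":[0,0,0],"offset":[0,0,0.0003],"fingers":-1},
    {"dr":[0,0,0],"offset":[0,0,0.0004],"fingers":-1},
    {"dr":[0,0,0],"offset":[0,0,0.0004],"fingers":-1},
    {"dr":[0,0,0],"offset":[0,0,0.0004],"fingers":-1},
    {"dr":[0,0,0],"offset":[0,0,0.0004],"fingers":-1}
  ]
}}

```text
time_s: 22.15
ee_pos: [0.5328, -0.1969, 0.3336]
tool_rot: [3.037, 0.803, 0.001]
ft_force: [-4.8, 4.0, 11.7]
grip_width: 0.0233
```

```bash
python3 - <<'E'
from h import *
st()
E
```

```text
t 22.15 p [ 0.5328 -0.1969  0.3336] yaw x 29.61 tilt [ 0.0005 -0.0004] F [-4.8  4.  11.7] T [0.57 0.92 0.02] w 0.0233 j [-0.49  0.17  1.56 -0.    1.41  0.56]
```

The shaft has hit the stop: z stays at 0.3336 while the force rises. The total push is about 18 N, which is over the spring's 14 N and well under 50 N. I'm handing in.

```bash
python3 - <<'E'
from h import *
print(env.finish_job()); st()
E
```

```text
the job is handed in; nothing more can be done
None
the job is handed in; nothing more can be done
```

The shaft is in the bore of the largest gearbox with its key in the keyway. It is pressed fully home, and I handed the job in at about 22 s with the gripper still holding it. `finish_job` gives no verdict, so I can't confirm a pass.

**What I did:**
- **Grasp:** I took the silver shaft from the wooden block and left the red look-alike alone.
- **Key alignment:** I read the key at about 0° and the keyway at about 29° in the wrist images, then turned the shaft to match before lowering it. The key slid in without landing on the face, so no searching turn under pressure was needed.
- **Centring:** I centred the tip on the bore in the wrist picture and lowered in small steps while watching the force.

**Last checks:**
- **Spring contact:** it began at TCP z of about 0.338. The shaft stopped hard at 0.3336, which puts the collar about 3 mm above the face. I infer that height from the arm's travel and the force, since the picture cannot show it directly.
- **Force:** the last force reading was +11.7 N, against about −6.5 N when the shaft hung free. That is roughly 18 N of push, against 14 N for the flat spring and the 50 N limit.
- **Tilt:** the tool is upright to within 0.001 rad.
- **Grip:** the fingers are still closed on the shaft (23 mm opening).

**What did not agree:**
- **Shaft in the grip:** it seemed to sit about 1–2 mm off its nominal place. I corrected for this from the images.
- **Side force:** about 5–6 N remained at the end.
- **Other things on the bench:** the arm never came near them, but I did not re-measure them.

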